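Load the detergent drawer and hold the start dial

ROBOT

A 6-joint arm with a two-finger parallel gripper is mounted at the origin on the work surface. World frame = base frame: x ahead of the robot, y to its left, z up, the work surface at z = 0. Lengths are in m, angles in rad, forces in N, time in s.
With the tool pointing down it reaches from about 0.375 to 0.9 m from the base axis. Payload 3.1 kg.
Tool frame: the origin (TCP) lies at the very end of the fingers, on their centre line; the grasp point (between the pads) lies 19 mm behind it; z points along the fingers, y is the line along which they close (so a half turn about z gives the same grasp; the last joint's range is limited). The gripper opens to 85 mm and grips with 20 to 120 N. Pads are 22 mm wide; open, the fingers measure 114 mm over their backs; the gripper's body (76 mm by 85 mm) begins 54 mm behind the grasp point. The pads swing forward as they close: fully open they stand 13 mm farther back than shut.
Start: joints at [1.032, 0.527, 1.433, -0, 1.181, -0.178], TCP at [0.221, 0.585, 0.231] pointing down, gripper open.
Joint ranges: [-3.08, 3.08], [-0.75, 2.2], [0.22, 2.44], [-1.43, 4.57], [0, 2.65], [-2.85, 2.85]. Speed limits (rad/s): [2.79, 2.79, 3.14, 3.14, 3.14, 3.14].

INTERFACE

Orientations are given as a unit quaternion [x, y, z, w].
In Python, from station import sense, snapshot, camera_params, sign_off gives the robot as it stands.
- The arm moves only by the shell command python3 -m handwheel 'ROWS' [OPENING] [FORCE]. ROWS is JSON, a list that holds one entry, the list of rows, each a list of 4 numbers: the shift along the tool's x, y, z in units of 25 mm (1.0 is 25 mm), then the turn about the tool's z in units of 6 degrees (1.0 is 6 degrees). A call has 1 to 20 rows; each row shifts and turns the commanded pose from where the row before left it, along the tool's axes as they then stand; what a row does not reach is not made up. A row lasts 1/8 s, in which the tool goes at most 62.5 mm and 10.7 degrees, less where a joint would pass 70% of its speed; a pose out of reach is approached as far as the arm can. A call is refused whole if a number of a shift passes 1 or a number of a turn 1, either way. A call with a gripper value outside its range is refused whole. OPENING is the finger opening in mm, from 0 to 85.4, set as the call begins (- or left out, the last holds). The fingers move at their own pace and stop on an object; FORCE is the grip in N (left out, the last holds). Time passes only in rows, so rows that do not move let the fingers close. It gives the time, the measured TCP pose, the force, the opening and the grip force at its end, in the units of the state.
- sense(): the state, without advancing time (a new reading comes with each control period).
- snapshot(name): name is "scene" or "top"; returns (picture, depth): 384x512x3 uint8, red, green, blue; 384x512 float32, m along the optical axis (not along the pixel's ray), 0 where there is no reading.
- camera_params(name): a dict with "mtx" (3x3 intrinsics, pixels), "D" ([k1, k2, p1, p2, k3] as OpenCV has them; the pictures are not rectified), "extrinsics" (4x4, takes a point from camera to world coordinates). Camera axes: x right, y up, looking along -z (the intrinsics and any distortion apply to the point x, -y, -z); pixel columns grow to the right and rows downward; lengths in m; the calibration is good to about 2 mm. A picture is of the moment at which its call begins. camera_params takes no time and is no camera call.
- sign_off(): hands the job in; it is judged then, once.
The state is a dict: "t": time; "q": joint angles; "qd": joint speeds; "tau": joint torques, N m; "tcp_pos": TCP position; "tool_rot": TCP orientation; "force": force on the tool from outside, world axes, zero at the start; "ft_torque": the same for the moment, N m; "finger_gap": opening from 0.0 (shut) to 1.0 (fully open); "gripper_force": force on a finger pad.
Only numpy, scipy, OpenCV 4.12 (cv2) and the standard library are available. Lean on these libraries where they do the work, as an engineer would, in place of code of your own. Each camera call takes 0.05 s, during which the arm holds its last target. There are 200 camera calls.

TASK

Slide the detergent drawer, with both tablets still in it, into its dock until its front panel closes against the dock's mouth, and let go of it. Then turn the spring-return start dial on the meter box clockwise past its first two clicks to the third one (the long mark) and hold its lever there: the program finishes while the robot's fingers are still holding it against the spring. Leave the bottle, carton and measuring cup alone.

Things in the scene. Friction and masses are not known exactly. Their poses are not given: they have to be found in the camera images.
- tray: Loose open grey detergent drawer, 0.2 to 0.42 kg, standing on the machine top. Origin: centre of the underside of its box; +x is the direction of insertion. Box 150 mm long (x -75 to 75), 100 wide, 32 high, walls 5, floor 4 mm. A cross divider at x = 0 leaves the front bay (x -75 to -2 mm, 90 wide) empty; the two rear compartments hold a tablet each.
- tray_panel (a point): Middle of the top edge (z = 51 mm, x = -81 mm of the drawer) of the drawer's upright white front panel: 12 mm thick (drawer x -87 to -75), 126 mm wide, z 3 to 51 mm. It can be pinched from above, one finger in the empty front bay, closing along the drawer's x.
- tablet0: Loose solid white detergent tablet, 40 x 28 x 14 mm, in the rear compartment on the drawer's +y side. Origin: centre of its underside.
- tablet1: Loose solid white detergent tablet like the other, in the rear compartment on the drawer's -y side. Origin: centre of its underside.
- dock: Fixed grey dock, no floor: the drawer slides on the machine top. Origin and axes coincide with the drawer's when it is home; +x is the direction of insertion. Rails x -50 to 75 mm, inner faces 106 mm apart, 44 mm high; lips at z 38 to 44 over the drawer's side walls leave an 86 mm gap open above. Behind (x 80 to 132 mm) a wall and a block 80 mm high.
- dock_mouth (a point): Centre of the dock's mouth, at dock x = -75 mm, 22 mm up. The rails flare from 106 mm at x = -50 to about 115 mm at the mouth; the drawer's front panel, wider than the opening, stops against it when home.
- dial_axis (a point): Start dial with a black lever, on top of the fixed aluminium meter box (200 x 200 x 110 mm high). Origin on the dial's vertical axis at the box's top, 110 mm above the machine top; x points outward along the lever and turns with it. Upright bar 12 mm thick, 70 mm long from the axis, 8 to 36 mm above the box's top.
- lever_tip (a point): Point on the lever's top edge, 56 mm from the dial's axis, 36 mm above the box's top; turns with it. The disc under the lever has radius 34 mm, 12 mm high; beyond it the bar stands free and can be pinched from above across its thickness, or pushed on its side.
- dial (a joint): Angle of the dial in rad, growing clockwise seen from above. It rests at 0 on a stop; clicks (detents) at 0.4, 0.8 and 1.2; end stop at 1.6. The spring always returns it to 0 when let go, from the clicks too; at 56 mm from the axis it takes about 3 to 8 N to turn.
- mark3 (a point): Point on the box's top at the mark of the third click, 85 mm from the dial's axis; the lever points to it at the third click. Four raised black marks lie round the dial: rest, first, second (short) and third (longer and wider).
- bottle: Bystander: closed grey bottle, radius 38 mm, 190 mm high. Origin: centre of its underside.
- carton: Bystander: cardboard box 60 x 110 x 90 mm high. Origin: centre of its underside.
- cup: Bystander: clear plastic measuring cup, rim radius 32 mm, 60 mm high. Origin: centre of its underside.
Things that resemble listed ones, but are neither listed nor needed, are in the scene too. Leave any brown or green look-alike of the tablet0 alone.

How it is judged:
By the outcome, as a careful person would: the job done as asked, in the order asked, and still so for the second after the job is handed in, while the arm keeps its last pose, push and grip.
It also fails if it takes over 58 s, if anything falls off the work surface, if the arm or the gripper's body presses on something with over 40 N, if the wrist force passes 120 N, or if a joint passes its speed limit or range.

## Working session

There is one attempt and no reset: what is moved stays moved. The work goes in short steps, Python scripts to look and compute and a shell command to move; the robot and the scene stay as the last step left them, time stands still between calls to the robot, and variables do not carry over. Pictures are saved under pics/ and viewed, at most 10 in all, crops included, and the job is handed in when it is done.

```bash
mkdir -p pics; cat > h.py <<'E'
import numpy as np,cv2
from station import sense,snapshot,camera_params
def cloud(n,save=None):
    im,d=snapshot(n);p=camera_params(n);K=np.array(p["mtx"]);D=np.array(p["D"]);E=np.array(p["extrinsics"])
    h,w=d.shape;u,v=np.meshgrid(np.arange(w),np.arange(h))
    q=cv2.undistortPoints(np.stack([u,v],-1).reshape(-1,1,2).astype(np.float64),K,D).reshape(h,w,2)
    P=np.stack([q[...,0]*d,-q[...,1]*d,-d],-1)@E[:3,:3].T+E[:3,3]
    P[d==0]=np.nan
    if save: cv2.imwrite(save,im[...,::-1])
    np.savez(''+n+'.npz',im=im,P=P)
    return im,P
E
python3 - <<'E'
from h import *
for n in("scene","top"):
    im,P=cloud(n,f"pics/{n}0.png");print(n,np.array(camera_params(n)["extrinsics"]).round(3).tolist())
s=sense();print(s["t"],s["tcp_pos"],s["tool_rot"],s["finger_gap"])
E
```

```text
scene [[0.543, -0.467, 0.698, 1.464], [0.839, 0.321, -0.439, -0.577], [-0.019, 0.824, 0.567, 0.859], [0.0, 0.0, 0.0, 1.0]]
top [[0.024, 0.994, -0.106, 0.435], [-1.0, 0.023, -0.011, -0.02], [-0.009, 0.106, 0.994, 0.987], [0.0, 0.0, 0.0, 1.0]]
0.1 [0.22026464 0.58420757 0.23044286] [ 1.79415640e-01  9.83772871e-01 -9.19115243e-04 -3.48426477e-04] 0.9994254513981151
```

View pics/scene0.png

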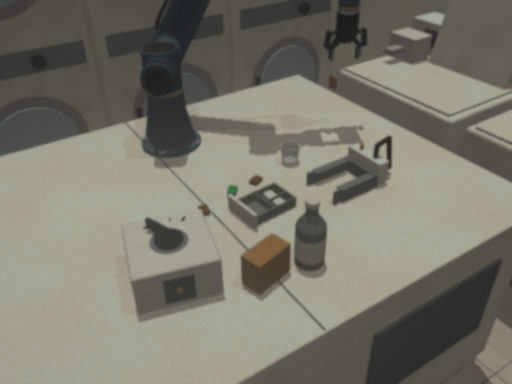

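View pics/top0.png

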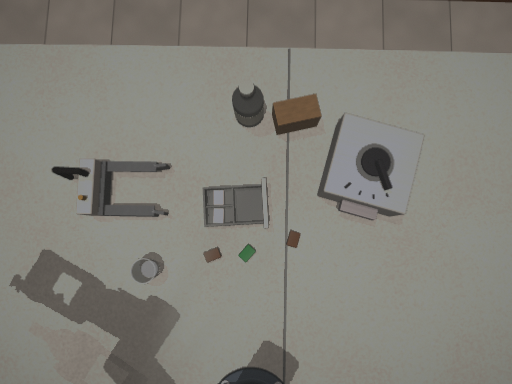

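The top view shows the drawer at about (236,205) with its panel at col 266. The dock's mouth is near (165,188), and insertion runs left in the image (+y). The dial axis is near (376,161), with the lever pointing at (388,185). The marks run clockwise to the long one at (347,185).

```bash
python3 - <<'E'
from h import *
Z=np.load('top.npz');P=Z['P'];im=Z['im']
def box(r0,r1,c0,c1,z0,z1,name,rect=True):
    Q=P[r0:r1,c0:c1].reshape(-1,3);Q=Q[(Q[:,2]>z0)&(Q[:,2]<z1)]
    r=cv2.minAreaRect((Q[:,:2]*1000).astype(np.float32))
    print(name,len(Q),'mean',Q.mean(0).round(4),'rect',np.round(r[0],1),np.round(r[1],1),round(r[2],2))
    return Q
Q=box(170,240,196,282,.044,.06,'panel')
Q=box(170,240,196,259,.024,.040,'trayrim')
Q=box(150,230,110,175,.036,.052,'rails')
Q=box(150,187,110,175,.036,.052,'railTop')
Q=box(188,230,110,175,.036,.052,'railBot')
Q=box(150,225,75,112,.07,.09,'block')
Q=box(100,230,318,430,.105,.116,'meter')
Q=box(140,200,350,400,.136,.156,'lever')
Q=box(140,200,350,400,.116,.128,'disc')
Q=box(75,130,225,268,.15,.25,'bottle');Q=box(85,140,270,325,.08,.1,'carton')
Q=box(200,225,208,228,.012,.024,'tablets')
for (c,r) in [(347,185),(360,193),(374,197),(387,195),(266,182),(266,205),(266,226),(168,166),(166,212),(120,187)]:
    print((c,r),P[r,c].round(4))
crop=im[80:250,60:440];cv2.imwrite('pics/top_crop.png',cv2.resize(crop,None,fx=2.1,fy=2.1,interpolation=cv2.INTER_CUBIC)[...,::-1])
E
```

```text
panel 239 mean [ 0.5137 -0.0224  0.0503] rect [513.9 -22.4] [123.1  11.8] 4.67
trayrim 393 mean [0.5076 0.0764 0.0305] rect [507.4  62.4] [100.3 143.2] 4.54
rails 1049 mean [0.5444 0.3061 0.0433] rect [543.9 300.9] [138.  142.8] 1.42
railTop 532 mean [0.5998 0.3081 0.0433] rect [599.8 302.4] [ 26.5 142.9] 0.57
railBot 517 mean [0.4873 0.3041 0.0433] rect [487.7 298.2] [ 25.5 137.1] 1.28
block 894 mean [0.5412 0.4127 0.0789] rect [543.1 415.3] [135.9  41.9] 1.2
meter 6100 mean [ 0.6092 -0.2762  0.1093] rect [ 610.6 -278.2] [198.9 200.5] 75.5
lever 199 mean [ 0.5767 -0.2902  0.1442] rect [ 577.3 -290.8] [69.9 13.3] 19.66
disc 572 mean [ 0.6105 -0.2771  0.1214] rect [ 600.8 -288.9] [92.5 67.1] 44.56
bottle 268 mean [0.7523 0.0233 0.1815] rect [756.   23.3] [32.2 33.9] 89.14
carton 1111 mean [ 0.7404 -0.0958  0.0889] rect [741.8 -96.2] [ 61.4 110.4] 13.64
tablets 248 mean [0.491  0.0962 0.0178] rect [491.6  98.2] [48.4 58.9] 85.2
(347, 185) [ 0.5533 -0.2134  0.1128]
(360, 193) [ 0.5356 -0.2441  0.1106]
(374, 197) [ 0.527  -0.2767  0.1105]
(387, 195) [ 0.5321 -0.3065  0.1121]
(266, 182) [ 0.5713 -0.0255  0.0028]
(266, 205) [ 0.5069 -0.0265  0.0539]
(266, 226) [ 0.4553 -0.0276  0.048 ]
(168, 166) [0.6061 0.2314 0.0146]
(166, 212) [0.4856 0.2299 0.0176]
(120, 187) [5.497e-01 3.599e-01 1.000e-04]
```

View pics/top_crop.png

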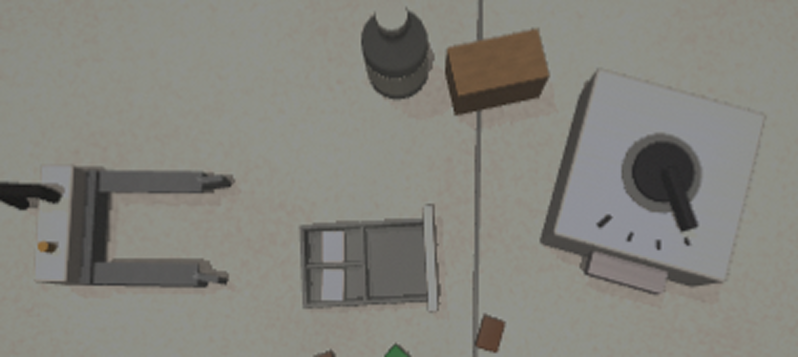

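The panel, rim, meter box and lever sizes all match the spec. The drawer heads about 94.5° and the dock about 91°. The dial axis is at (0.610,-0.279), with rest at 199.7° and mark3 at 131.2°, which is 1.2 rad away as expected. Next I move above the panel.

```bash
python3 -m handwheel '[[[0,0,0,-0.84],[0,0,0,-0.84],[0,0,0,-0.84],[0,0,0,-0.84],[0,0,0,-0.84]]]' 60 30
python3 -m handwheel '[[[-0.378,-0.965,0,0],[-0.378,-0.965,0,0],[-0.378,-0.965,0,0],[-0.378,-0.965,0,0],[-0.378,-0.965,0,0],[-0.378,-0.965,0,0],[-0.378,-0.965,0,0],[-0.378,-0.965,0,0],[-0.378,-0.965,0,0],[-0.378,-0.965,0,0],[-0.378,-0.965,0,0],[-0.378,-0.965,0,0],[-0.378,-0.965,0,0]]]'
python3 -m handwheel '[[[-0.378,-0.965,0,0],[-0.378,-0.965,0,0],[-0.378,-0.965,0,0],[-0.378,-0.965,0,0],[-0.378,-0.965,0,0],[-0.378,-0.965,0,0],[-0.378,-0.965,0,0],[-0.378,-0.965,0,0],[-0.378,-0.965,0,0],[-0.378,-0.965,0,0],[-0.378,-0.965,0,0],[-0.378,-0.965,0,0],[-0.378,-0.965,0,0],[0,0,0,0],[0,0,0,0]]]'
cat >> h.py <<'E'
def delta(tx,ty,tz,head):
    "units to go to target; heading of tool y in deg"
    s=sense();x,y,z,w=s["tool_rot"];R=cv2.Rodrigues(np.eye(3))[0]
    from scipy.spatial.transform import Rotation as Ro
    M=Ro.from_quat(s["tool_rot"]).as_matrix();h=np.degrees(np.arctan2(M[1,1],M[0,1]))
    d=M.T@(np.array([tx,ty,tz])-s["tcp_pos"])
    print('t',round(s["t"],2),'tcp',np.round(s["tcp_pos"],4),'head',round(h,2),'tilt',M[:,2].round(3),'F',np.round(s["force"],1),'gap',round(s["finger_gap"],3),'gf',round(s["gripper_force"],1))
    print('units',(d/.025).round(3),'turn',round(-((head-h+180)%360-180)/6,3))
E
sed -i '/^    s=sense();x,y/s/.*/    s=sense()/' h.py
python3 -c "
from h import *
delta(.5139,-.0224,.022,94.5)"
```

```text
t: 0.72
tcp_pos: [0.2203, 0.5844, 0.2307]
tool_rot: [-0.041, 0.999, -0.001, -0.0]
force: [0.6, -0.1, -0.2]
finger_gap: 0.704
gripper_force: 0.0
t: 2.35
tcp_pos: [0.3679, 0.2809, 0.2311]
tool_rot: [-0.039, 0.999, -0.0, -0.0]
force: [0.3, -0.8, 0.3]
finger_gap: 0.698
gripper_force: 0.0
t: 4.22
tcp_pos: [0.5141, -0.0205, 0.2309]
tool_rot: [-0.039, 0.999, 0.0, -0.001]
force: [0.5, 0.0, -0.5]
finger_gap: 0.701
gripper_force: 0.0
t 4.22 tcp [ 0.5141 -0.0205  0.2309] head 94.52 tilt [-0.002  0.001 -1.   ] F [ 0.5  0.  -0.5] gap 0.701 gf 0.0
units [ 0.    -0.085  8.356] turn 0.003
```

```bash
python3 -m handwheel '[[[0,-0.08,0.9,0],[0,0,0.9,0],[0,0,0.9,0],[0,0,0.9,0],[0,0,0.9,0],[0,0,0.9,0],[0,0,0.9,0],[0,0,0.8,0],[0,0,0.6,0],[0,0,0.4,0],[0,0,0.25,0],[0,0,0,0]]]'
python3 -m handwheel '[[[0,0,0,0],[0,0,0,0],[0,0,0,0],[0,0,0,0],[0,0,0,0],[0,0,0,0]]]' 0 40
python3 - <<'E'
from h import *
delta(.5139,-.0224,.022,94.5)
cloud('top');cloud('scene')
a=np.load('top.npz')['im'][110:260,100:300];b=np.load('scene.npz')['im'][130:250,190:400]
f=lambda i:cv2.resize(i,(400,300))
cv2.imwrite('pics/grasp.png',np.hstack([f(a),f(b)])[...,::-1])
E
```

```text
t: 5.72
tcp_pos: [0.5152, -0.0231, 0.0225]
tool_rot: [-0.04, 0.999, 0.0, -0.0]
force: [1.0, 0.3, -0.4]
finger_gap: 0.7
gripper_force: 0.0
t: 6.48
tcp_pos: [0.5155, -0.0232, 0.0231]
tool_rot: [-0.039, 0.999, -0.0, 0.0]
force: [-1.3, 0.7, 5.6]
finger_gap: 0.131
gripper_force: 40.4
t 6.47 tcp [ 0.5155 -0.0232  0.0231] head 94.53 tilt [ 0.001 -0.    -1.   ] F [-1.3  0.7  5.6] gap 0.131 gf 40.4
units [0.061 0.036 0.043] turn 0.004
```

View pics/grasp.png

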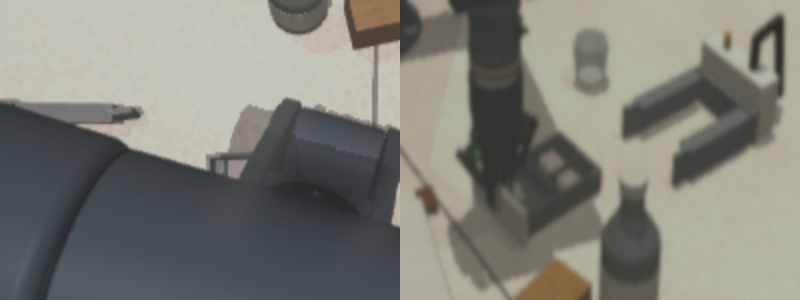

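The drawer is pinched: the gap reads about 11 mm at 40 N, and both tablets are in place. The left half of the picture is covered by the arm. I'll line the drawer up in front of the mouth.

```bash
python3 -m handwheel '[[[0,0,0,0.145],[0,0,0,0.145],[0,0,0,0.145],[0,0,0,0.145],[-0.14,0.33,0,0],[-0.14,0.33,0,0],[-0.14,0.33,0,0],[-0.14,0.33,0,0],[-0.14,0.33,0,0],[-0.14,0.33,0,0],[-0.14,0.33,0,0],[-0.14,0.33,0,0],[-0.14,0.33,0,0],[-0.14,0.3,0,0],[0,0,0,0],[0,0,0,0]]]'
python3 - <<'E'
from h import *
delta(.5465,.225,.0225,91)
cloud('top');cloud('scene')
a=np.load('top.npz')['im'][110:260,100:300];b=np.load('scene.npz')['im'][110:260,200:400]
f=lambda i:cv2.resize(i,(400,300))
cv2.imwrite('pics/pre.png',np.hstack([f(a),f(b)])[...,::-1])
P=np.load('top.npz')['P']
# visible lateral walls of the tray and the rails near the mouth
Q=P.reshape(-1,3)
for n,(y0,y1,z0,z1) in dict(tray=(.07,.21,.026,.037),rail=(.26,.36,.038,.05),flare=(.225,.255,.01,.05)).items():
    m=(Q[:,0]>.45)&(Q[:,0]<.64)&(Q[:,1]>y0)&(Q[:,1]<y1)&(Q[:,2]>z0)&(Q[:,2]<z1)
    q=Q[m];print(n,m.sum())
    if len(q): print(np.histogram(q[:,0],bins=np.arange(.45,.64,.005)))
E
```

```text
t: 8.57
tcp_pos: [0.5492, 0.0594, 0.0231]
tool_rot: [-0.009, 1.0, -0.0, 0.001]
force: [0.0, 1.8, 4.7]
finger_gap: 0.133
gripper_force: 40.4
t 8.57 tcp [0.5492 0.0594 0.0231] head 91.08 tilt [ 0.001 -0.    -1.   ] F [0.  1.8 4.7] gap 0.133 gf 40.4
units [-0.016  6.626  0.024] turn 0.013
tray 0
rail 413
(array([ 0,  0,  0,  0,  0,  0,  0,  0,  0,  0,  0,  0,  0,  0,  0,  0,  0,
        0,  0,  0,  0,  0,  0,  0,  0,  0,  0, 65, 76, 76, 72, 76, 48,  0,
        0,  0,  0]), array([0.45 , 0.455, 0.46 , 0.465, 0.47 , 0.475, 0.48 , 0.485, 0.49 ,
       0.495, 0.5  , 0.505, 0.51 , 0.515, 0.52 , 0.525, 0.53 , 0.535,
       0.54 , 0.545, 0.55 , 0.555, 0.56 , 0.565, 0.57 , 0.575, 0.58 ,
       0.585, 0.59 , 0.595, 0.6  , 0.605, 0.61 , 0.615, 0.62 , 0.625,
       0.63 , 0.635]))
flare 60
(array([ 0,  0,  0,  0,  0,  0,  0,  0,  0,  0,  0,  0,  0,  0,  0,  0,  0,
        0,  0,  0,  0,  0,  0,  0,  0,  0,  0,  0,  0,  9, 33, 18,  0,  0,
        0,  0,  0]), array([0.45 , 0.455, 0.46 , 0.465, 0.47 , 0.475, 0.48 , 0.485, 0.49 ,
       0.495, 0.5  , 0.505, 0.51 , 0.515, 0.52 , 0.525, 0.53 , 0.535,
       0.54 , 0.545, 0.55 , 0.555, 0.56 , 0.565, 0.57 , 0.575, 0.58 ,
       0.585, 0.59 , 0.595, 0.6  , 0.605, 0.61 , 0.615, 0.62 , 0.625,
       0.63 , 0.635]))
```

View pics/pre.png

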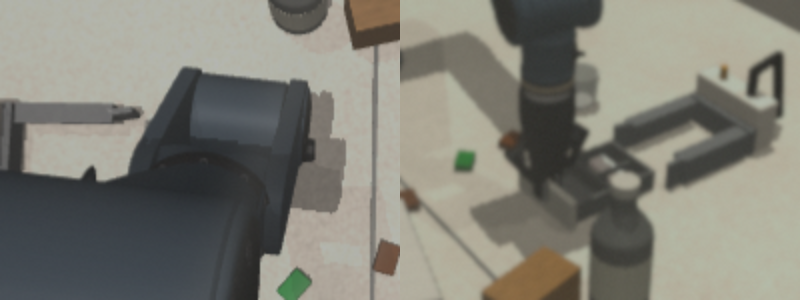

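The drawer is aligned with the dock in the scene view (right half, drawer around (600,180), dock mouth around (640,150)). I'll insert it slowly, watching the force.

```bash
python3 -m handwheel '[[[0,0.3,0,0],[0,0.3,0,0],[0,0.3,0,0],[0,0.3,0,0],[0,0.3,0,0],[0,0.3,0,0],[0,0.3,0,0],[0,0.3,0,0],[0,0.3,0,0],[0,0.3,0,0]]]'
python3 -m handwheel '[[[0,0.25,0,0],[0,0.25,0,0],[0,0.25,0,0],[0,0.25,0,0],[0,0.25,0,0],[0,0.25,0,0]]]'
python3 -c "
from h import *
delta(.5465,.225,.0225,91)
"
```

```text
t: 9.93
tcp_pos: [0.5481, 0.1336, 0.0231]
tool_rot: [-0.009, 1.0, -0.001, 0.001]
force: [-0.1, -4.6, 6.5]
finger_gap: 0.134
gripper_force: 40.5
t: 10.68
tcp_pos: [0.5473, 0.171, 0.0231]
tool_rot: [-0.009, 1.0, -0.001, 0.001]
force: [-0.4, -5.0, 5.8]
finger_gap: 0.125
gripper_force: 40.4
t 10.68 tcp [0.5473 0.171  0.0231] head 91.08 tilt [ 0.001 -0.001 -1.   ] F [-0.4 -5.   5.8] gap 0.125 gf 40.4
units [-0.01   2.16   0.022] turn 0.013
```

```bash
python3 -m handwheel '[[[0,0.25,0,0],[0,0.25,0,0],[0,0.25,0,0],[0,0.25,0,0],[0,0.25,0,0],[0,0.25,0,0],[0,0.2,0,0],[0,0.15,0,0]]]'
python3 -m handwheel '[[[0,0.06,0,0],[0,0.06,0,0],[0,0.06,0,0],[0,0,0,0]]]'
python3 -m handwheel '[[[0,0.05,0,0],[0,0.05,0,0],[0,0,0,0]]]'
```

```text
t: 11.68
tcp_pos: [0.5463, 0.2172, 0.0231]
tool_rot: [-0.01, 1.0, -0.001, 0.0]
force: [-0.3, -4.8, 6.4]
finger_gap: 0.136
gripper_force: 40.5
t: 12.18
tcp_pos: [0.5461, 0.2217, 0.0231]
tool_rot: [-0.009, 1.0, -0.001, 0.0]
force: [0.5, -3.4, 6.0]
finger_gap: 0.133
gripper_force: 40.5
t: 12.55
tcp_pos: [0.5461, 0.2238, 0.0231]
tool_rot: [-0.009, 1.0, -0.001, 0.0]
force: [0.2, -5.8, 6.0]
finger_gap: 0.131
gripper_force: 40.5
```

```bash
for i in 1; do python3 -m handwheel '[[[0,0.05,0,0],[0,0.05,0,0],[0,0,0,0]]]'
python3 -m handwheel '[[[0,0.05,0,0],[0,0.05,0,0],[0,0,0,0]]]'; done
```

```text
t: 12.92
tcp_pos: [0.546, 0.2243, 0.0231]
tool_rot: [-0.009, 1.0, -0.002, -0.0]
force: [0.4, -13.2, 6.7]
finger_gap: 0.131
gripper_force: 40.9
t: 13.3
tcp_pos: [0.5459, 0.2245, 0.0231]
tool_rot: [-0.009, 1.0, -0.004, -0.001]
force: [-0.5, -20.8, 7.8]
finger_gap: 0.132
gripper_force: 41.8
```

The force rose to 21 N at y=0.2245, where I predicted home at 0.225, so the panel is against the mouth. I'll ease off, open and lift.

```bash
python3 -m handwheel '[[[0,-0.08,0,0],[0,0,0,0]]]'
python3 -m handwheel '[[[0,0,0,0],[0,0,0,0],[0,0,0,0],[0,0,0,0],[0,0,0,0]]]' 45
python3 -m handwheel '[[[0,0,-0.3,0],[0,0,-0.6,0],[0,0,-0.9,0],[0,0,-0.9,0],[0,0,-0.9,0],[0,0,-0.9,0],[0,0,-0.9,0],[0,0,-0.9,0]]]'
python3 -m handwheel '[[[0.1,-0.95,-0.3,0.5],[0.1,-0.95,0,0.5],[0.1,-0.95,0,0.5],[0.1,-0.95,0,0.5],[0,-0.95,0,0.5],[0,-0.95,0,0.5],[0,-0.95,0,0.5],[0,-0.95,0,0.5]]]'
python3 - <<'E'
from h import *
delta(.558,-.298,.2,109.7)
cloud('top')
im=np.load('top.npz')['im'][130:250,60:300]
cv2.imwrite('pics/home.png',cv2.resize(im,None,fx=3,fy=3,interpolation=cv2.INTER_CUBIC)[...,::-1])
E
```

```text
t: 13.55
tcp_pos: [0.5459, 0.2244, 0.0231]
tool_rot: [-0.009, 1.0, -0.002, -0.0]
force: [0.7, -14.4, 7.7]
finger_gap: 0.133
gripper_force: 41.1
t: 14.18
tcp_pos: [0.5455, 0.2282, 0.0225]
tool_rot: [-0.009, 1.0, 0.0, -0.0]
force: [0.3, 0.1, 0.4]
finger_gap: 0.526
gripper_force: 0.0
t: 15.18
tcp_pos: [0.5457, 0.228, 0.1822]
tool_rot: [-0.009, 1.0, 0.0, 0.001]
force: [0.0, -0.1, -0.1]
finger_gap: 0.531
gripper_force: 0.0
t: 16.18
tcp_pos: [0.5047, 0.0417, 0.1888]
tool_rot: [0.2, 0.98, 0.0, 0.001]
force: [-0.3, -0.0, -0.1]
finger_gap: 0.529
gripper_force: 0.0
t 16.18 tcp [0.5047 0.0417 0.1888] head 66.95 tilt [ 0.002 -0.    -1.   ] F [-0.3 -0.  -0.1] gap 0.529 gf 0.0
units [ -7.285 -11.667  -0.44 ] turn -7.125
```

View pics/home.png

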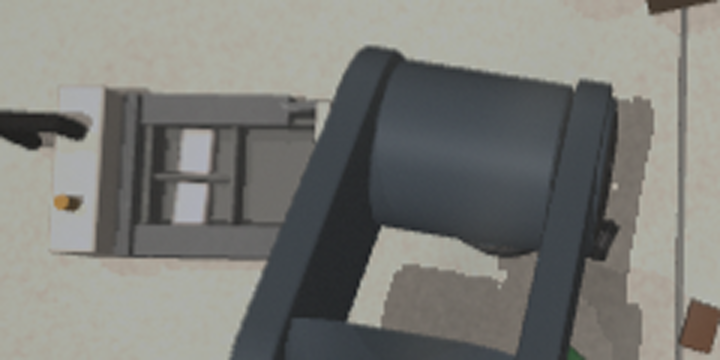

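The drawer is home: lips over its side walls, both tablets at (195,150) and (190,202), and the panel at the mouth near (323,120). Next the dial.

```bash
python3 -m handwheel '[[[0,0,0,-0.89],[0,0,0,-0.89],[0,0,0,-0.89],[0,0,0,-0.89],[0,0,0,-0.89],[0,0,0,-0.89],[0,0,0,-0.89],[0,0,0,-0.89]]]' 45
python3 -m handwheel '[[[0.175,-0.9,0,0],[0.175,-0.9,0,0],[0.175,-0.9,0,0],[0.175,-0.9,0,0],[0.175,-0.9,0,0],[0.175,-0.9,0,0],[0.175,-0.9,0,0],[0.175,-0.9,0,0],[0.175,-0.9,0,0],[0.175,-0.9,0,0],[0.175,-0.9,0,0],[0.175,-0.9,0,0],[0.175,-0.9,0,0],[0.175,-0.9,0,0],[0.175,-0.9,0,0],[0,0,0,0]]]'
python3 - <<'E'
from h import *
delta(.5567,-.2979,.122,109.7)
cloud('top');Z=np.load('top.npz');P=Z['P']
q=P[150:235,100:270].reshape(-1,3)
for n,(z0,z1,y0,y1) in dict(panel=(.047,.056,.18,.26),tab=(.012,.023,.31,.39)).items():
    m=(q[:,2]>z0)&(q[:,2]<z1)&(q[:,1]>y0)&(q[:,1]<y1)
    r=cv2.minAreaRect((q[m,:2]*1000).astype(np.float32));print(n,m.sum(),r)
cv2.imwrite('pics/dial0.png',cv2.resize(np.vstack([Z['im'][130:250,60:300],Z['im'][100:220,240:480]]),None,fx=2.4,fy=2.4,interpolation=cv2.INTER_CUBIC)[...,::-1])
E
```

```text
t: 17.23
tcp_pos: [0.5049, 0.0428, 0.1886]
tool_rot: [-0.173, 0.985, -0.0, 0.001]
force: [-0.1, 0.4, -0.2]
finger_gap: 0.524
gripper_force: 0.0
t: 19.23
tcp_pos: [0.5574, -0.2995, 0.1875]
tool_rot: [-0.171, 0.985, -0.0, 0.0]
force: [0.0, -0.8, 1.2]
finger_gap: 0.526
gripper_force: 0.0
t 19.23 tcp [ 0.5574 -0.2995  0.1875] head 109.65 tilt [ 0.001 -0.001 -1.   ] F [ 0.  -0.8  1.2] gap 0.526 gf 0.0
units [0.008 0.073 2.62 ] turn -0.008
panel 238 ((545.5097045898438, 227.40325927734375), (123.91126251220703, 23.37670135498047), 4.025383472442627)
tab 416 ((531.02783203125, 349.4778747558594), (74.26519775390625, 116.4322280883789), 88.43756866455078)
```

View pics/dial0.png

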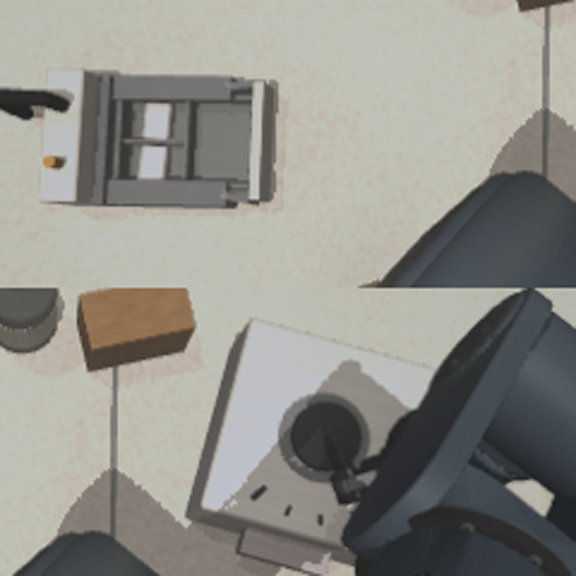

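The drawer is closed with the panel across the mouth (upper half, (260,140)). The fingers straddle the lever (lower half, (345,485)). I'll check the panel is flush from the saved data.

```bash
python3 - <<'E'
import numpy as np,cv2
P=np.load('top.npz')['P'];q=P[150:235,100:270].reshape(-1,3)
m=(q[:,2]>.047)&(q[:,2]<.056)&(q[:,1]>.2)&(q[:,1]<.236);q=q[m]
r=cv2.minAreaRect((q[:,:2]*1000).astype(np.float32));print(r)
for x0 in np.arange(.48,.61,.015):
    k=q[(q[:,0]>=x0)&(q[:,0]<x0+.015)]
    if len(k):print(round(x0,3),k[:,1].min().round(4),k[:,1].max().round(4),len(k),k[:,2].mean().round(4))
q=P[150:235,100:270].reshape(-1,3)
m=(q[:,2]>.036)&(q[:,2]<.047)&(q[:,1]>.2)&(q[:,1]<.28);k=q[m]
for a,b in((.47,.54),(.55,.62)):
    kk=k[(k[:,0]>a)&(k[:,0]<b)];print('rail',np.sort(kk[:,1])[:12].round(3), np.percentile(kk[:,0],[1,99]))
m=(q[:,2]>.024)&(q[:,2]<.036)&(q[:,1]>.25)&(q[:,1]<.4)&(q[:,0]>.49)&(q[:,0]<.6);k=q[m]
print('divider y',np.histogram(k[:,1],bins=np.arange(.25,.4,.005))[0], k[:,1].max())
E
```

```text
((545.7841796875, 226.6468505859375), (124.17806243896484, 17.833593368530273), 0.5868405103683472)
0.48 0.2171 0.235 24 0.0507
0.495 0.2175 0.2275 29 0.0508
0.51 0.2179 0.2285 30 0.0504
0.525 0.2184 0.2295 30 0.0498
0.54 0.2193 0.23 26 0.0506
0.555 0.2178 0.2283 29 0.0506
0.57 0.2186 0.2296 27 0.0503
0.585 0.2191 0.2303 28 0.0504
0.6 0.2198 0.2304 14 0.0492
rail [0.217 0.217 0.217 0.218 0.218 0.218 0.218 0.218 0.218 0.218 0.218 0.218] [0.47556184 0.53555833]
rail [0.218 0.218 0.218 0.218 0.218 0.218 0.218 0.218 0.218 0.218 0.218 0.218] [0.55406347 0.61283767]
divider y [10  7  0  0  0  0  0  0  0  0 30 37  0  2  1  1  4  2  0  2  2  3  1  1
 56 48 66 10  0  0] 0.38640599426212663
```

The panel is flush, with its inner face at y≈0.230 and about 1° of heading, parallel to the dock. I'll descend on the lever and pinch it.

```bash
python3 -m handwheel '[[[0,0.07,0.5,0],[0,0,0.7,0],[0,0,0.7,0],[0,0,0.4,0],[0,0,0.25,0],[0,0,0,0]]]'
python3 -m handwheel '[[[0,0,0,0],[0,0,0,0],[0,0,0,0],[0,0,0,0],[0,0,0,0]]]' 0 50
python3 - <<'E'
from h import *
delta(.5567,-.2979,.122,109.7)
s=sense();p=s["tcp_pos"][:2]-np.array([.6104,-.2787]);print('r',np.hypot(*p),np.degrees(np.arctan2(p[1],p[0]))%360)
E
```

```text
t: 20.02
tcp_pos: [0.5564, -0.2956, 0.1233]
tool_rot: [-0.172, 0.985, 0.0, -0.0]
force: [0.0, 0.5, 0.7]
finger_gap: 0.531
gripper_force: 0.0
t: 20.65
tcp_pos: [0.5573, -0.2974, 0.1247]
tool_rot: [-0.171, 0.985, -0.002, 0.001]
force: [0.4, -5.1, 1.0]
finger_gap: 0.128
gripper_force: 51.7
t 20.65 tcp [ 0.5573 -0.2974  0.1247] head 109.75 tilt [ 0.002 -0.003 -1.   ] F [ 0.4 -5.1  1. ] gap 0.128 gf 51.7
units [ 0.03  -0.011  0.107] turn 0.008
r 0.056281013996584854 199.39432942538517
```

```bash
python3 -m handwheel '[[[-0.002,0.0965,0,0.41],[-0.002,0.0965,0,0.41],[-0.002,0.0965,0,0.41],[-0.002,0.0965,0,0.41],[-0.002,0.0965,0,0.41],[-0.002,0.0965,0,0.41],[-0.002,0.0965,0,0.41],[-0.002,0.0965,0,0.41],[-0.002,0.0965,0,0.41],[-0.002,0.0965,0,0.41],[-0.002,0.0965,0,0.41],[-0.002,0.0965,0,0.41],[-0.002,0.0965,0,0.41],[-0.002,0.0965,0,0.41]]]'
cat >> h.py <<'E'
def lev():
    s=sense();p=s["tcp_pos"][:2]-np.array([.6104,-.2787]);print('r',np.hypot(*p),'dial deg',199.7-np.degrees(np.arctan2(p[1],p[0]))%360)
    a=np.radians(199.7-68.75);delta(.6104+.0563*np.cos(a),-.2787+.0563*np.sin(a),.1247,199.7-68.75-90)
E
python3 -c "
from h import *
lev()"
```

```text
t: 22.4
tcp_pos: [0.556, -0.264, 0.1246]
tool_rot: [0.128, 0.992, -0.001, 0.002]
force: [2.0, -4.3, 0.3]
finger_gap: 0.127
gripper_force: 51.6
r 0.05636362141112119 dial deg 34.78749673372957
t 22.4 tcp [ 0.556  -0.264   0.1246] head 75.25 tilt [ 0.003 -0.003 -1.   ] F [ 2.  -4.3  0.3] gap 0.127 gf 51.6
units [-0.394  1.256 -0.006] turn 5.717
```

The radius holds at 56 mm and the dial is at about 34.8°. Continuing.

```bash
python3 -m handwheel '[[[-0.002,0.0965,0,0.41],[-0.002,0.0965,0,0.41],[-0.002,0.0965,0,0.41],[-0.002,0.0965,0,0.41],[-0.002,0.0965,0,0.41],[-0.002,0.0965,0,0.41],[-0.002,0.0965,0,0.41],[-0.002,0.0965,0,0.41],[-0.002,0.0965,0,0.41],[-0.002,0.0965,0,0.41],[-0.002,0.0965,0,0.41],[-0.002,0.0965,0,0.41],[-0.002,0.0965,0,0.41],[-0.002,0.0965,0,0.41],[0,0,0,0],[0,0,0,0]]]'
python3 - <<'E'
from h import *
lev()
for n in('top','scene'):cloud(n)
Z=np.load('top.npz');P=Z['P'];q=P[130:210,330:420].reshape(-1,3)
q=q[(q[:,2]>.138)&(q[:,2]<.15)];print(len(q))
b=np.load('scene.npz')['im'][180:310,90:250]
f=lambda i:cv2.resize(i,(400,325),interpolation=cv2.INTER_CUBIC)
cv2.imwrite('pics/dial1.png',np.hstack([f(Z['im'][100:230,300:460]),f(b)])[...,::-1])
E
```

```text
t: 24.4
tcp_pos: [0.5735, -0.236, 0.1245]
tool_rot: [0.415, 0.91, -0.001, 0.002]
force: [0.7, -5.5, 0.2]
finger_gap: 0.125
gripper_force: 51.5
r 0.056421248438472626 dial deg 68.87381678501092
t 24.4 tcp [ 0.5735 -0.236   0.1245] head 40.95 tilt [ 0.002 -0.004 -1.   ] F [ 0.7 -5.5  0.2] gap 0.125 gf 51.5
units [-0.005 -0.005 -0.007] turn 0.0
0
```

View pics/dial1.png

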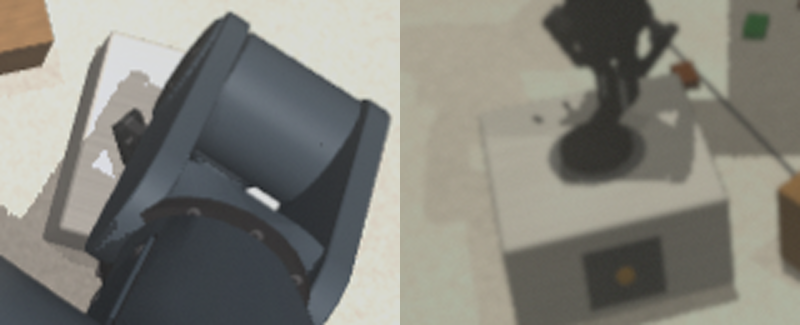

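The dial is at 68.9° (1.20 rad), with the fingers gripping the lever and pointing at mark3 (131°). The force opposes the spring as expected, so I'm handing in.

```bash
python3 -c "
from station import sign_off
print(sign_off())"
```

```text
the job is handed in; nothing more can be done
None
```

The drawer is closed flush in its dock with both tablets still in it and has been let go. The gripper is holding the start dial at the third click, about 1.20 rad, and the job was handed in at about 24.5 s; no verdict came back.

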